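# Load a soaked blank into the receiver gauge with the lifter

### The arm

A 6-joint arm with a two-finger parallel gripper is mounted at the origin on a cart in front of the work surface, level with it; the furniture and walls round the work are solid. World frame = base frame: x ahead of the robot, y to its left, z up, the work surface at z = 0. Lengths are in m, angles in rad, forces in N, time in s.
With the tool pointing down it reaches from about 0.35 to 0.975 m from the base axis. Payload 4.9 kg.
Tool frame: the origin (TCP) lies midway between the tips of the shut fingers; the grasp point (between the pads) lies ctrl.grip_depth behind it (ctrl.grip_depth is the distance from the TCP to the grasp point, in m); y points along the fingers, z is the direction in which the jaws open and shut, and the axes are right-handed (so a half turn about y gives the same grasp; the last joint's range is limited). The gripper opens to 85 mm and grips with 20 to 120 N. Pads are 22 mm wide; open, the fingers measure 114 mm over their backs; the gripper's body (76 mm by 85 mm) begins 54 mm behind the grasp point. The pads swing forward as they close: fully open they stand 13 mm farther back than shut.
Start: joints at [-1.221, 0.053, 1.613, -0, 1.476, -0.119], TCP at [0.282, -0.558, 0.231] pointing down, gripper open.
Joint ranges: [-3.01, 3.01], [-1.01, 2.22], [0.06, 2.58], [-1.02, 4.17], [0.09, 2.62], [-3.14, 3.14]. Speed limits (rad/s): [2.57, 2.57, 3.14, 3.14, 3.14, 3.14].

### API

Orientations are given as a rotation vector (axis times angle).
In Python, from station import ctrl gives the robot as it stands.
- The arm moves only by the tool jog_arm, never from a script. Its argument "moves" is a list of rows, each a list of 6 numbers: the shift along the tool's x, y, z in mm, then the turn, a rotation vector about the tool's x, y, z in rad. In form: [[x, y, z, wx, wy, wz], ...]. A call has 1 to 12 rows; each row shifts and turns the commanded pose from where the row before left it, along the tool's axes as they then stand; what a row does not reach is not made up. A row lasts 1/10 s, in which the tool goes at most 50 mm and 8.59 degrees, less where a joint would pass 70% of its speed; a pose out of reach is approached as far as the arm can. A call is refused whole if a number of a shift passes 50 or a number of a turn 0.15, either way. A call with a gripper value outside its range is refused whole. "grip" is the finger opening in mm, from 0 to 85.4, set as the call begins (left out, the last holds). The fingers move at their own pace and stop on an object; "grip_force" is the grip in N (left out, the last holds). Time passes only in rows, so rows that do not move let the fingers close. It gives the time, the measured TCP pose, the force and the opening at its end, in the units of the state.
- ctrl.get_obs(): the state, without advancing time (a new reading comes with each control period).
- ctrl.get_image(name): name is "scene" or "top" or "wrist"; returns the picture (420x560x3 uint8, red, green, blue); there is no depth.
- ctrl.camera_params(name): a dict with "fx", "fy", "cx", "cy" (pixels), "D" ([k1, k2, p1, p2, k3] as OpenCV has them; the pictures are not rectified), "pose" (4x4, takes a point from camera to world coordinates); the wrist camera has in their place "T_tool_cam" (4x4, takes a point from camera to tool coordinates, whose origin is the TCP and whose axes are the tool frame's). Camera axes: x right, y up, looking along -z (the intrinsics and any distortion apply to the point x, -y, -z); pixel columns grow to the right and rows downward; lengths in m; the calibration is good to about 2 mm. A picture is of the moment at which its call begins: read the wrist's pose just before it. camera_params takes no time and is no camera call.
- ctrl.finish_job(): hands the job in, once; it reports no verdict.
The state is a dict: "t": time; "q": joint angles; "dq": joint speeds; "effort": joint torques, N m; "tool_pos": TCP position; "tool_rot": TCP orientation; "contact_force": force on the tool from outside, world axes, zero at the start; "wrist_torque": the same for the moment, N m; "opening": finger opening in m.
Only numpy, scipy, OpenCV 4.12 (cv2) and the standard library are available. Lean on these libraries where they do the work, as an engineer would, in place of code of your own. Each camera call takes 0.05 s, during which the arm holds its last target. There are 200 camera calls.

### The job

Slide the blade of the flat lifter under the clipped-corner blank on the ribbed soak plate, carry the blank on the blade to the receiver gauge and lower it gently until it sits fully home and flush in the recess of its own outline. Then draw the lifter out from under it and lay the lifter flat on the bare table top. The blanks are at measuring temperature, so never touch them with the gripper, and leave the round blank and the other things where they are.

Things in the scene. Friction and masses are not known exactly. Their poses are not given: they have to be found in the camera images.
- lifter: flat lifter (spatula), 176 mm long, lying flat: steel blade 50 mm wide, 3 mm thick, thin front edge; black bar handle behind. Origin: underside, under the blade's middle; +x to the blade's tip (at x = +44 mm), z up. Blade from x = -52 mm; handle from x = -50 to -132 mm, 18 mm wide (y), 34 mm tall, its underside level with the blade's
- lifter_grip (a point): middle of the lifter's handle, at x = -90, y = 0, z = 24 mm in the lifter's frame; axes as the lifter's. Grip here from above, across the 18 mm
- clipped_blank: bare aluminium plate, 8 mm thick, 90 mm along x, 110 mm along y, both corners at its +x end clipped 25 mm at 45 degrees, 12 mm centre bore, about 0.2 kg. Origin: centre of the underside. Lies in one bay of the soak plate, nearly square to it, clipped end towards the back
- round_blank: bare aluminium disc, 104 mm across, 8 mm thick, 12 mm centre bore; lies in the other bay and stays there. Origin: centre of the underside
- soak_plate: fixed ribbed aluminium plate, 110 mm along x, 262 mm along y, base 10 mm thick. Origin: centre of the underside; x points from its front, where the lifter enters, to its back. Each bay has two ribs along x, 14 mm wide, tops 24 mm above the table; between them a channel 70 mm wide, 14 mm high, open at both ends. The blanks lie across the ribs
- bay_left (a point): middle of the bay at +66 mm in the soak plate's y, at the height of the rib tops (24 mm); axes as the soak plate's
- bay_right (a point): middle of the bay at -66 mm in the soak plate's y, at the height of the rib tops (24 mm); axes as the soak plate's
- receiver_gauge: fixed dark steel block, 134 mm along x, 164 mm along y, 32 mm tall, with a recess of the clipped blank's outline, 1.5 mm wider all round, 4 mm lead-in at the rim. Origin: centre of the underside; +x to the recess's clipped end. A slot 72 mm wide, floor 10 mm above the table, runs along x right through under the seat: room to lower the lifter and draw it out to -x
- gauge_seat (a point): middle of the recess at the height of its two seat ledges, 24 mm above the table; axes as the gauge's. A seated blank has its origin here and its x along this x; its top is then flush with the rim
- stepped_shaft: bare steel stepped shaft, 38 mm across, 87 mm tall, standing; a bystander, leave it alone
- ring_gauge: plain steel ring gauge, 66 mm across, 22 mm tall, lying flat; a bystander, leave it alone
- screwdriver: screwdriver with a red handle, lying, 183 mm long; a bystander, leave it alone
- micrometer: outside micrometer lying flat, 150 mm long; a bystander, leave it alone
- loupe: black loupe, 42 mm across, 37 mm tall, standing; a bystander, leave it alone

How it is judged:
On the way:
1. the clipped blank is lifted clear of the soak plate, resting on the lifter alone, about level (height (world z) of clipped_blank above 0.05 m and contact force between lifter and clipped_blank above 0.5 N and contact force between clipped_blank and soak_plate below 0.05 N and angle between clipped_blank's own z axis and vertical below 0.35 rad), for 0.2 s.
At the end, for the whole second after the job is handed in: The clipped blank rests in the gauge within 4 mm (height 2 mm) of its seat, level, x along the gauge's x within 0.07 rad. The lifter lies flat on the table (5 mm, 0.06 rad), at rest, clear of gauge and blank. Round blank within 20 mm, bystanders within 30 mm of their starts (horizontal distance between clipped_blank and gauge_seat below 0.004 m and z of clipped_blank in the frame of gauge_seat between -0.002 and 0.002 m and angle between clipped_blank's own z axis and vertical below 0.04 rad and linear speed of each of clipped_blank, lifter below 0.02 m/s and angle between the x axis of clipped_blank and the x axis of gauge_seat, either way round below 0.07 rad and height (world z) of lifter below 0.005 m and angle between lifter's own z axis and vertical below 0.06 rad and contact force between lifter and receiver_gauge below 0.05 N and contact force between lifter and clipped_blank below 0.05 N and distance of round_blank from where it was at the start of the episode below 0.02 m and distance of each of stepped_shaft, ring_gauge, screwdriver, micrometer, loupe from where it was at the start of the episode below 0.03 m); the robot touches nothing.
It fails at once if the gripper or arm touches one of the blanks (contact force between any of the fingers, the arm and clipped_blank above 0.5 N or contact force between any of the fingers, the arm and round_blank above 0.5 N).
It fails at once if the round blank is shifted by more than 20 mm (distance of round_blank from where it was at the start of the episode above 0.02 m).
It fails at once if the clipped blank is let drop into the gauge (faster than 0.4 m/s there) (horizontal distance between clipped_blank and gauge_seat below 0.03 m and height (world z) of clipped_blank below 0.06 m and linear speed of clipped_blank above 0.4 m/s).
It fails at once if a bystander is knocked or shifted by more than 30 mm (distance of any of stepped_shaft, ring_gauge, screwdriver, micrometer, loupe from where it was at the start of the episode above 0.03 m).
It also fails if it takes over 67 s, if anything falls off the work surface, if the arm or the gripper's body presses on something with over 40 N, if the wrist force passes 120 N, or if a joint passes its speed limit or range.

## Working session

There is one attempt and no reset: what is moved stays moved. The work goes in short steps, Python scripts to look and compute and a tool call to move; the robot and the scene stay as the last step left them, time stands still between calls to the robot, and variables do not carry over. Pictures are saved under pics/ and viewed, about 8 in all and at most 12, crops included, and the job is handed in when it is done.

Besides the shell and the picture viewer there is one more tool, called after ">>>" by a JSON object that holds its "api" and its "payload", one argument or row to a line. jog_arm: Moves the arm, as the interface text tells. Its arguments: {"type":"object","properties":{"moves":{"type":"array","items":{"type":"array","items":{"type":"number"}}},"grip":{"type":"number"},"grip_force":{"type":"number"}},"required":["moves"]}

```bash
ls; mkdir -p pics; cat > h.py <<'E'
import numpy as np, cv2
from scipy.spatial.transform import Rotation as R
from station import ctrl
np.set_printoptions(precision=4,suppress=True)
def cam(name,obs=None):
    p=ctrl.camera_params(name)
    if name=='wrist':
        T=np.eye(4);T[:3,:3]=R.from_rotvec(obs['tool_rot']).as_matrix();T[:3,3]=obs['tool_pos']
        P=T@np.array(p['T_tool_cam'])
    else: P=np.array(p['pose'])
    K=np.array([[p['fx'],0,p['cx']],[0,p['fy'],p['cy']],[0,0,1.]])
    return K,np.array(p['D'],float),P
def ray(px,c,z):
    K,D,P=c
    u=cv2.undistortPoints(np.array(px,float).reshape(-1,1,2),K,D).reshape(-1,2)
    d=np.c_[u[:,0],-u[:,1],-np.ones(len(u))]@P[:3,:3].T
    o=P[:3,3]
    return o+d*((z-o[2])/d[:,2])[:,None]
def proj(X,c):
    K,D,P=c
    X=(np.array(X,float).reshape(-1,3)-P[:3,3])@P[:3,:3]
    X=X*[1,-1,-1]
    return cv2.projectPoints(X,np.zeros(3),np.zeros(3),K,D)[0].reshape(-1,2)
def snap(name,f):
    o=ctrl.get_obs(); im=ctrl.get_image(name)[:,:,::-1].copy()
    cv2.imwrite('pics/'+f,im); return im,cam(name,o)
E
python3 - <<'E'
from h import *
o=ctrl.get_obs();print(o, ctrl.grip_depth)
print(R.from_rotvec(o['tool_rot']).as_matrix())
im,c=snap('top','top0.png');print(c)
im2,c2=snap('scene','scene0.png');print(c2[2])
cv2.imwrite('pics/both.png',np.vstack([im,im2])[:, :])
im3,c3=snap('wrist','w0.png'); print(ctrl.camera_params('wrist'))
E
```

```text
pics
{'t': 0.0, 'q': array([-1.221 ,  0.0534,  1.6143, -0.    ,  1.476 , -0.119 ]), 'dq': array([ 0.0002, -0.    ,  0.0005,  0.0001,  0.0021, -0.0016]), 'effort': array([  0.0003, -39.3675, -37.0181,  -0.0002,   0.0068,   0.    ]), 'tool_pos': array([ 0.2822, -0.557 ,  0.2301]), 'tool_rot': array([-0.4684,  1.9625, -1.9584]), 'contact_force': array([ 1.0882,  0.1848, -0.3654]), 'wrist_torque': array([-0.0205, -0.032 ,  0.0022]), 'opening': 0.08569635833477449} 0.0187
[[-0.8921 -0.0007  0.4518]
 [-0.4518  0.0019 -0.8921]
 [-0.0002 -1.     -0.002 ]]
(array([[444.4045,   0.    , 269.2918],
       [  0.    , 444.4045, 206.765 ],
       [  0.    ,   0.    ,   1.    ]]), array([-0.1098,  0.    ,  0.    ,  0.    ,  0.    ]), array([[-0.0792,  0.9767, -0.1997,  0.2434],
       [-0.9968, -0.0786,  0.0111,  0.0492],
       [-0.0049,  0.1999,  0.9798,  1.3663],
       [ 0.    ,  0.    ,  0.    ,  1.    ]]))
[[-0.8679  0.3875 -0.3108  0.0402]
 [-0.4968 -0.6778  0.542   0.8745]
 [-0.0006  0.6248  0.7808  1.2258]
 [ 0.      0.      0.      1.    ]]
{'fx': 324.00805483770046, 'fy': 324.00805483770046, 'cx': 276.1704658182768, 'cy': 210.83355445826948, 'D': array([-0.0713,  0.    ,  0.    ,  0.    ,  0.    ]), 'T_tool_cam': array([[-0.0003, -0.9583, -0.2857, -0.0719],
       [ 0.0004,  0.2857, -0.9583, -0.143 ],
       [ 1.    , -0.0004,  0.0002, -0.0003],
       [ 0.    ,  0.    ,  0.    ,  1.    ]])}
```

View pics/top0.png

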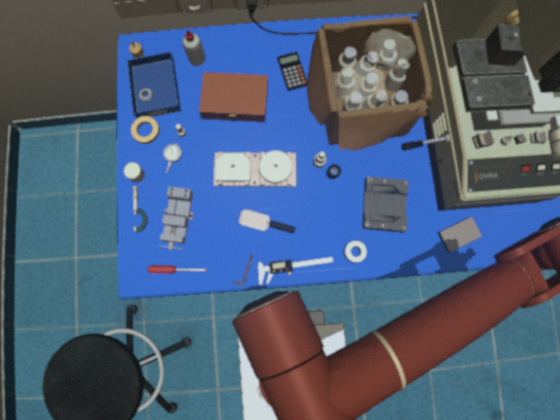

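View pics/scene0.png

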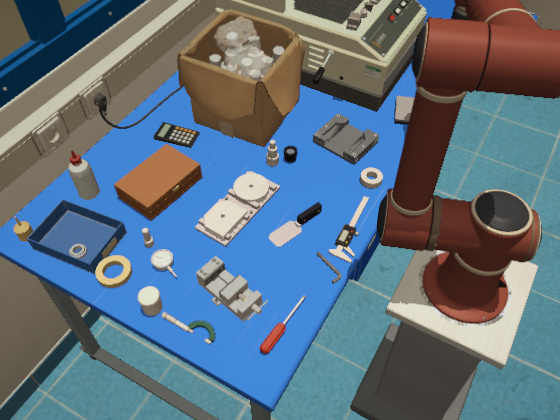

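```bash
python3 - <<'E'
from h import *
im=cv2.imread('pics/top0.png')
cr=im[135:265,200:420]; cv2.imwrite('pics/c1.png',cv2.resize(cr,None,fx=3.6,fy=3.6,interpolation=cv2.INTER_CUBIC))
c=cam('top')
for n,p,z in [('liftertip',(240,216),0),('handle end',(294,230),.034),('gauge',(386,204),.032),('plate',(255,169),.024),('clipped',(232,168),.032),('round',(276,167),.032),('shaft',(320,158),.05),('loupe',(334,171),.03),('ring',(355,251),.02)]:
    print(n,ray(p,c,z)[0])
E
```

```text
liftertip [0.4997 0.1273 0.    ]
handle end [ 0.4373 -0.0348  0.034 ]
gauge [ 0.495  -0.3259  0.032 ]
plate [0.6412 0.0691 0.024 ]
clipped [0.6479 0.1405 0.032 ]
round [0.64   0.0031 0.032 ]
shaft [ 0.6527 -0.1346  0.05  ]
loupe [ 0.6132 -0.1767  0.03  ]
ring [ 0.3598 -0.2152  0.02  ]
```

View pics/c1.png

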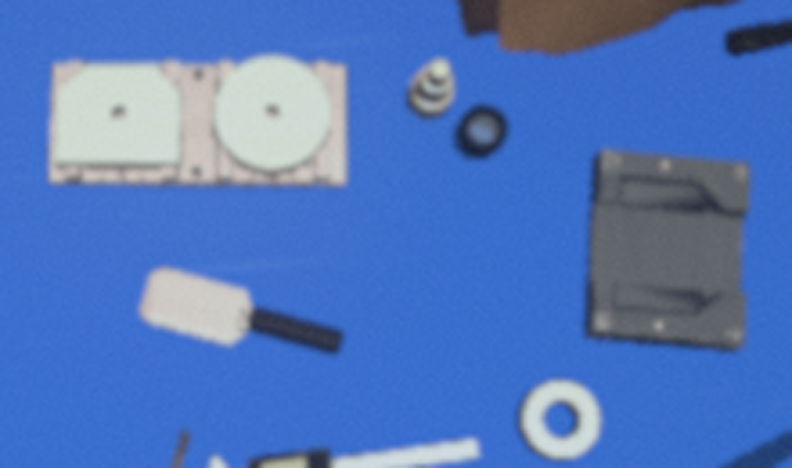

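```bash
cat >> h.py <<'E'
def plan(pos,th,n,start=None,rnd=(1,3)):
    """target TCP pos (m), tool-x heading th (deg), tool straight down -> n rows; aim corrects roundoff"""
    o=ctrl.get_obs(); p=np.array(o['tool_pos']);Q=R.from_rotvec(o['tool_rot'])
    if start is not None: p,Q=start
    t=np.radians(th)
    x=np.array([np.cos(t),np.sin(t),0]);y=np.array([0,0,-1.]);G=R.from_matrix(np.c_[x,y,np.cross(x,y)])
    rows=[]
    for i in range(n):
        k=1/(n-i)
        d=Q.as_matrix().T@(np.array(pos)-p)*k*1000
        w=(Q.inv()*G).as_rotvec()*k
        d=np.round(d,rnd[0]);w=np.round(w,rnd[1])
        rows.append([float(v)+0. for v in np.r_[d,w]])
        p=p+Q.as_matrix()@d/1000;Q=Q*R.from_rotvec(w)
    print(str(rows).replace(' ',''),'end',p)
    return p,Q
def st():
    o=ctrl.get_obs();M=R.from_rotvec(o['tool_rot']).as_matrix()
    print('t',o['t'],'p',o['tool_pos'],'th',np.degrees(np.arctan2(M[1,0],M[0,0])),'tilt',M[2,0],M[2,2],'F',o['contact_force'],'T',o['wrist_torque'],'open',o['opening'],'q',o['q'])
    return o
E
python3 -c "
from h import *
plan([.508,-.29,.23],-110,10)"
```

```text
[[-32.2,0.1,-13.6,0.0,-0.075,0.0],[-33.1,0.1,-11.2,0.0,-0.075,0.0],[-33.9,0.1,-8.7,0.0,-0.075,0.0],[-34.4,0.0,-6.1,0.0,-0.075,0.0],[-34.8,0.1,-3.5,0.0,-0.075,0.0],[-35.0,0.0,-0.9,0.0,-0.076,0.0],[-34.9,0.1,1.8,0.0,-0.075,0.0],[-34.7,0.0,4.4,0.0,-0.076,0.0],[-34.3,0.1,7.0,0.001,-0.075,-0.001],[-33.7,0.0,9.6,0.0,-0.076,0.0]] end [ 0.508 -0.29   0.23 ]
```

>>> {"api": "jog_arm", "payload": {
  "moves": [
    [-32,0,-14,0,-0.075,0],
    [-33,0,-11,0,-0.075,0],
    [-34,0,-9,0,-0.075,0],
    [-34,0,-6,0,-0.075,0],
    [-35,0,-4,0,-0.075,0],
    [-35,0,-1,0,-0.075,0],
    [-35,0,2,0,-0.075,0],
    [-35,0,4,0,-0.075,0],
    [-34,0,7,0,-0.075,0],
    [-34,0,10,0,-0.075,0],
    [0,0,0,0,0,0],
    [0,0,0,0,0,0]
  ]
}}

```text
t: 1.35
tool_pos: [0.5079, -0.2891, 0.2309]
tool_rot: [-1.023, 1.463, -1.463]
contact_force: [-0.1, -0.1, -0.0]
opening: 0.0853
```

```bash
python3 -c "
from h import *
st()
im,c=snap('wrist','w1.png')
plan([.56,.116,.29],-110,12)"
```

```text
t 1.35 p [ 0.5079 -0.2891  0.2309] th -110.10862255431219 tilt 0.00024273265086316442 -0.0008182195877314002 F [-0.097  -0.0601 -0.0445] T [-0.0264 -0.037  -0.0289] open 0.0853019503969858 q [-0.6446 -0.0424  1.709  -0.0005  1.4757 -0.2936]
[[-33.2,-4.9,-7.6,0.0,0.0,0.0],[-33.3,-4.9,-7.6,0.0,0.0,0.0],[-33.2,-4.9,-7.6,0.0,0.0,0.0],[-33.3,-4.9,-7.6,0.0,0.0,0.0],[-33.2,-4.9,-7.5,0.0,0.0,0.0],[-33.3,-4.9,-7.6,0.0,0.0,0.0],[-33.2,-4.9,-7.5,0.0,-0.001,0.0],[-33.3,-5.0,-7.5,0.0,0.0,0.0],[-33.2,-4.9,-7.5,0.0,-0.001,0.0],[-33.3,-5.0,-7.5,0.0,0.0,0.0],[-33.3,-4.9,-7.5,0.0,-0.001,0.0],[-33.2,-5.0,-7.5,0.001,0.0,0.0]] end [0.5599 0.116  0.29  ]
```

View pics/w1.png

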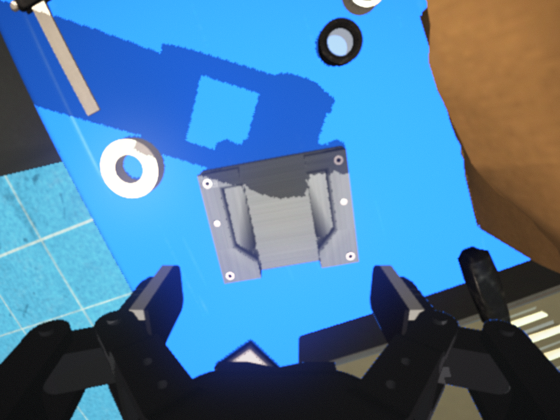

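```bash
cat > g.py <<'E'
from h import *
im=cv2.imread('pics/w1.png')
o=ctrl.get_obs(); c=cam('wrist',o)   # arm not moved since
g=cv2.cvtColor(im,cv2.COLOR_BGR2GRAY)
S=[]
for x,y in [(208,183),(339,160),(217,223),(343,201),(230,276),(350,256)]:
    w=g[y-6:y+7,x-6:x+7].astype(float); 
    w=np.clip(w-np.percentile(w,80),0,None); Y,X=np.mgrid[y-6:y+7,x-6:x+7]
    S.append([(w*X).sum()/w.sum(),(w*Y).sum()/w.sum()])
S=np.array(S);print(S)
P=ray(S,c,.032)[:,:2];print(P)
print('mids',(P[0]+P[1])/2,(P[2]+P[3])/2,(P[4]+P[5])/2)
for a,b in [(0,1),(2,3),(4,5),(0,4),(1,5)]:
    d=P[b]-P[a];print(a,b,np.linalg.norm(d),np.degrees(np.arctan2(d[1],d[0])))
# outline by saturation: gauge is grey, table blue
hsv=cv2.cvtColor(im,cv2.COLOR_BGR2HSV)
m=((hsv[...,1]<110)).astype(np.uint8)*255
n,l,s,ce=cv2.connectedComponentsWithStats(m)
k=l[230,280];print(s[k])
ct=max(cv2.findContours((l==k).astype(np.uint8),cv2.RETR_EXTERNAL,cv2.CHAIN_APPROX_NONE)[0],key=cv2.contourArea)
q=cv2.approxPolyDP(cv2.convexHull(ct),6,True).reshape(-1,2);print(q); print(ray(q,c,.032)[:,:2])
E
python3 g.py
```

```text
[[207.0633 182.6076]
 [337.622  159.1811]
 [216.6351 223.0653]
 [343.4158 201.2491]
 [229.7475 275.1894]
 [350.0541 255.6839]]
[[ 0.4374 -0.2618]
 [ 0.5769 -0.2862]
 [ 0.429  -0.3078]
 [ 0.5692 -0.3323]
 [ 0.4178 -0.3726]
 [ 0.5578 -0.3974]]
mids [ 0.5071 -0.274 ] [ 0.4991 -0.32  ] [ 0.4878 -0.385 ]
0 1 0.1416170733344427 -9.913067814804533
2 3 0.1423902180875542 -9.94657558254412
4 5 0.1421350254936742 -10.030215308112748
0 4 0.11250335533800318 -99.98848993751857
1 5 0.11279447369487706 -99.7253436441484
[  197   147   162   137 16062]
[[344 149]
 [358 261]
 [225 283]
 [197 177]]
[[ 0.5864 -0.2783]
 [ 0.5646 -0.4071]
 [ 0.4085 -0.3803]
 [ 0.4296 -0.2524]]
```

>>> {"api": "jog_arm", "payload": {
  "moves": [
    [-33,-5,-7.5,0,0,0],
    [-33,-5,-7.5,0,0,0],
    [-33,-5,-7.5,0,0,0],
    [-33,-5,-7.5,0,0,0],
    [-33,-5,-7.5,0,0,0],
    [-33,-5,-7.5,0,0,0],
    [-33,-5,-7.5,0,0,0],
    [-33,-5,-7.5,0,0,0],
    [-33,-5,-7.5,0,0,0],
    [-33,-5,-7.5,0,0,0],
    [-33,-5,-7.5,0,0,0],
    [-33,-5,-7.5,0,0,0]
  ]
}}

```text
t: 2.6
tool_pos: [0.56, 0.113, 0.2915]
tool_rot: [-1.02, 1.465, -1.466]
contact_force: [0.3, -0.2, -0.1]
opening: 0.0854
```

>>> {"api": "jog_arm", "payload": {
  "moves": [
    [0,0,0,0,0,0],
    [0,0,0,0,0,0]
  ]
}}

```text
t: 2.8
tool_pos: [0.5599, 0.1123, 0.2912]
tool_rot: [-1.022, 1.464, -1.465]
contact_force: [0.0, 0.8, -0.6]
opening: 0.0854
```

```bash
python3 -c "
from h import *
st()
im,c=snap('wrist','w2.png')"
```

```text
t 2.8 p [0.5599 0.1123 0.2912] th -110.20078656545562 tilt 0.0007453198548069695 0.00011668632249739463 F [ 0.0487  0.8151 -0.5795] T [-0.0662  0.0065  0.0171] open 0.08537640863827291 q [ 0.0679 -0.1041  1.6678 -0.0007  1.578   0.4205]
```

View pics/w2.png

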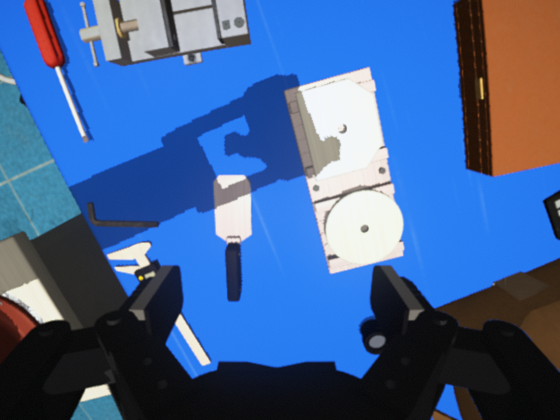

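```bash
cat > l.py <<'E'
from h import *
im=cv2.imread('pics/w2.png'); o=ctrl.get_obs(); c=cam('wrist',o)
hsv=cv2.cvtColor(im,cv2.COLOR_BGR2HSV)
def comp(m,x,y):
    n,l,s,ce=cv2.connectedComponentsWithStats(m.astype(np.uint8)); k=l[y,x]
    return max(cv2.findContours((l==k).astype(np.uint8),cv2.RETR_EXTERNAL,cv2.CHAIN_APPROX_NONE)[0],key=cv2.contourArea).reshape(-1,2)
def rect(ct,z,n):
    W=ray(ct,c,z)[:,:2]*1000
    r=cv2.minAreaRect(W.astype(np.float32)); print(n,r,cv2.boxPoints(r).tolist())
nb=hsv[...,1]<120
rect(comp(nb&(hsv[...,2]>130),234,210),.003,'blade')
rect(comp(hsv[...,2]<70,234,275),.034,'handle34');rect(comp(hsv[...,2]<70,234,275),.017,'handle17')
rect(comp(nb,340,165),.024,'plate24'); rect(comp(nb,340,165),.0,'plate0')
g=hsv[...,2]
for n,(x,y) in dict(cb=(342,128),rb=(365,229)).items():
    w=g[y-7:y+8,x-7:x+8].astype(float);w=np.clip(np.percentile(w,50)-20-w,0,None);Y,X=np.mgrid[y-7:y+8,x-7:x+8]
    p=[(w*X).sum()/w.sum(),(w*Y).sum()/w.sum()];print(n,p,ray([p],c,.032)[0]*1000)
cv2.imwrite('pics/c2.png',cv2.resize(im[60:275,200:410],None,fx=2.7,fy=2.7,interpolation=cv2.INTER_CUBIC))
E
python3 l.py
```

```text
blade ((482.2927551269531, 80.60548400878906), (100.08990478515625, 51.92158508300781), 69.64420318603516) [[440.54510498046875, 42.716243743896484], [489.2242431640625, 24.655376434326172], [524.0404052734375, 118.49472045898438], [475.36126708984375, 136.5555877685547]]
handle34 ((536.63525390625, 62.62872314453125), (533.7730712890625, 823.0170288085938), 69.83363342285156) [[58.34563446044922, -46.030059814453125], [830.9080810546875, -329.7629089355469], [1014.9248657226562, 171.28750610351562], [242.3624267578125, 455.0203552246094]]
handle17 ((534.6119384765625, 57.644256591796875), (556.4619750976562, 858.0007934570312), 69.83363342285156) [[35.991798400878906, -55.63323974609375], [841.3933715820312, -351.4266357421875], [1033.2320556640625, 170.9217529296875], [227.83050537109375, 466.71514892578125]]
plate24 ((647.0222778320312, 73.27543640136719), (253.53086853027344, 113.79965209960938), 85.13893127441406) [[579.5850219726562, -48.21234893798828], [692.9754028320312, -57.85572052001953], [714.4595336914062, 194.76321411132812], [601.0691528320312, 204.40658569335938]]
plate0 ((650.697998046875, 67.03358459472656), (268.3740234375, 120.46214294433594), 85.1389389038086) [[579.3126220703125, -61.566810607910156], [699.3414306640625, -71.77474212646484], [722.0833740234375, 195.63397216796875], [602.0545654296875, 205.8419189453125]]
cb [np.float64(343.6926169590643), np.float64(129.23830409356725)] [654.9678 135.9289  32.    ]
rb [np.float64(364.41256213285135), np.float64(228.52643470402168)] [643.5422   4.0464  32.    ]
```

View pics/c2.png

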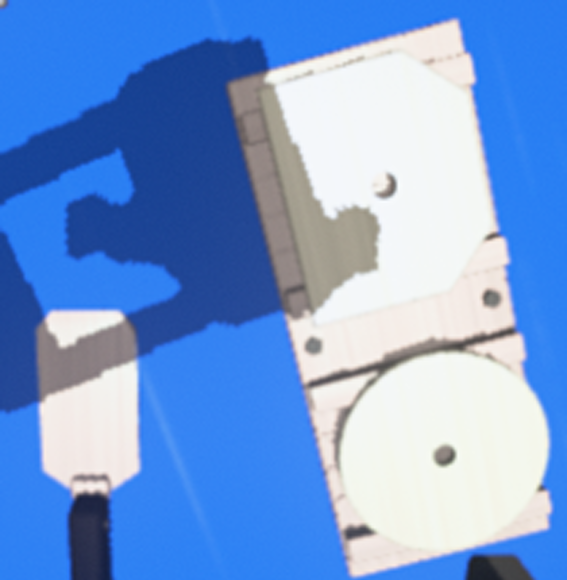

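```bash
python3 - <<'E'
from h import *
o=ctrl.get_obs(); c=cam('wrist',o)
f=lambda pts,z:ray(np.array(pts)/2.7+[200-.3,60-.3],c,z)[:,:2]*1000
s=f([(490,298),(313.5,345)],.010);print('screws',s,s.mean(0),np.linalg.norm(s[0]-s[1]),np.degrees(np.arctan2(*(s[0]-s[1])[::-1])))
b=f([(262,86),(316,324),(397,52),(465,90),(497,235),(450,290),(384,185)],.032);print(b)
d=b[0]-b[1];print('front',np.linalg.norm(d),np.degrees(np.arctan2(d[1],d[0])));d=b[3]-b[4];print('back',np.linalg.norm(d),np.degrees(np.arctan2(d[1],d[0])))
print('mid front',(b[0]+b[1])/2,'mid back',(b[3]+b[4])/2)
S=plan([.4525,.0005,.08],-110.36,9)
S=plan([.4525,.0005,.006],-110.36,3,S)
E
```

```text
screws [[690.412   65.9809]
 [601.2027  73.4512]] [645.8073  69.7161] 89.52158547432171 -4.78672898563672
[[615.8196 196.4672]
 [604.5716  88.0954]
 [675.6473 189.9466]
 [699.2638 164.8054]
 [695.6707  98.9163]
 [668.202   81.9209]
 [653.2975 137.817 ]]
front 108.95398854009612 84.07443214715215
back 65.98692010771563 86.87855514732284
mid front [610.1956 142.2813] mid back [697.4673 131.8609]
[[15.7,23.5,-6.9,0.0,0.0,0.0],[15.7,23.5,-6.9,0.0,0.0,0.0],[15.7,23.4,-6.9,0.0,0.0,0.0],[15.7,23.5,-6.9,0.0,0.0,0.0],[15.7,23.4,-6.9,0.0,0.0,0.0],[15.7,23.5,-6.9,0.0,0.0,0.0],[15.7,23.4,-6.9,0.0,0.001,0.0],[15.7,23.5,-6.9,0.0,0.0,0.0],[15.8,23.4,-6.9,0.0,0.001,0.001]] end [0.4524 0.0005 0.08  ]
[[0.0,24.7,0.0,0.0,0.0,0.0],[0.0,24.7,0.0,0.0,0.0,0.0],[0.0,24.6,0.1,0.0,0.0,0.0]] end [0.4525 0.0005 0.006 ]
```

>>> {"api": "jog_arm", "payload": {
  "moves": [
    [15.7,23.5,-6.9,0,0,0],
    [15.7,23.5,-6.9,0,0,0],
    [15.7,23.5,-6.9,0,0,0],
    [15.7,23.5,-6.9,0,0,0],
    [15.7,23.5,-6.9,0,0,0],
    [15.7,23.5,-6.9,0,0,0],
    [15.7,23.5,-6.9,0,0.003,0],
    [15.7,23.5,-6.9,0,0,0],
    [15.7,23.5,-6.9,0,0,0],
    [0,0,0,0,0,0],
    [0,0,0,0,0,0],
    [0,0,0,0,0,0]
  ]
}}

```text
t: 4.05
tool_pos: [0.4543, 0.0015, 0.0816]
tool_rot: [-1.017, 1.464, -1.468]
contact_force: [-0.0, -1.0, 0.7]
opening: 0.085
```

```bash
python3 -c "
from h import *
st()
im,c=snap('wrist','w3.png')"
```

```text
t 4.05 p [0.4543 0.0015 0.0816] th -110.38588896334069 tilt -0.0007407122274306621 0.0029848236073091727 F [-0.0195 -0.9798  0.6978] T [-0.0065  0.0108 -0.0154] open 0.08503596746615923 q [-0.1609 -0.2282  2.1365  0.0002  1.2302  0.1949]
```

View pics/w3.png

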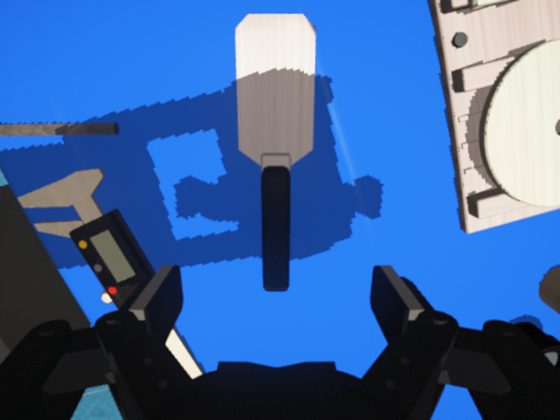

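```bash
python3 - <<'E'
from h import *
o=ctrl.get_obs(); c=cam('wrist',o); M=R.from_rotvec(o['tool_rot']).as_matrix()
def tool(px,z): return (ray([px],c,z)[0]-o['tool_pos'])@M*1000
print(tool((275.5,13),.002),tool((262,158),.003),tool((276,167),.034),tool((275.5,290),.034),tool((236,90),.003),tool((315,90),.003),tool((262,230),.034),tool((289,230),.034))
E
```

```text
[-134.2974   79.8273   -1.2393] [-43.8282  78.7281 -10.4607] [-42.4824  47.7585  -0.8747] [39.515  47.6952 -1.1919] [-88.0724  78.7075 -26.8895] [-88.0946  78.8768  24.4216] [-2.9407 47.6996 -9.6238] [-2.9298 47.7553  7.2662]
```

>>> {"api": "jog_arm", "payload": {
  "moves": [
    [-0.5,25,-0.5,0,0,0],
    [-0.5,25,-0.5,0,0,0],
    [0,17,0,0,0,0],
    [0,8,0,0,0,0],
    [0,0,0,0,0,0]
  ],
  "grip": 60
}}

```text
t: 4.6
tool_pos: [0.4522, 0.0035, 0.0046]
tool_rot: [-1.021, 1.466, -1.465]
contact_force: [0.4, -0.5, 0.9]
opening: 0.0601
```

>>> {"api": "jog_arm", "payload": {
  "moves": [
    [0,0,0,0,0,0],
    [0,0,0,0,0,0],
    [0,0,0,0,0,0],
    [0,0,0,0,0,0],
    [0,0,0,0,0,0],
    [0,0,0,0,0,0],
    [0,0,0,0,0,0],
    [0,0,0,0,0,0]
  ],
  "grip": 5,
  "grip_force": 110
}}

```text
t: 5.4
tool_pos: [0.4536, 0.003, 0.0064]
tool_rot: [-1.018, 1.464, -1.467]
contact_force: [0.3, -0.1, 6.0]
opening: 0.0164
```

```bash
python3 -c "
from h import *
st()"
```

```text
t 5.4 p [0.4536 0.003  0.0064] th -110.34495851320298 tilt -0.0006065712349008212 0.0027261014414284024 F [ 0.2786 -0.131   6.0034] T [ 0.0317  0.1251 -0.0364] open 0.01642471717004596 q [-0.1578 -0.1002  2.171   0.0001  1.068   0.1972]
```

```bash
python3 -c "
from h import *
S=plan([.4536,.003,.10],-110.35,3)
S=plan([.4367,.1548,.10],-184.83,9,S)
S=plan([.4367,.1548,.0215],-184.83,4,S)
"
```

```text
[[0.0,-31.2,0.1,-0.001,0.0,0.0],[0.0,-31.2,0.0,-0.001,0.0,0.0],[-0.1,-31.2,0.1,-0.001,0.0,-0.001]] end [0.4536 0.003  0.1   ]
[[-15.2,0.0,-7.6,0.0,0.144,0.0],[-13.9,0.0,-9.7,0.0,0.145,0.0],[-12.4,0.0,-11.6,0.0,0.144,0.0],[-10.5,0.0,-13.3,0.0,0.145,0.0],[-8.5,0.0,-14.7,0.0,0.144,0.0],[-6.3,0.0,-15.7,0.0,0.145,0.0],[-4.0,0.0,-16.5,0.0,0.144,0.0],[-1.6,0.0,-16.9,0.0,0.145,0.0],[0.9,-0.1,-17.0,0.0,0.144,0.0]] end [0.4367 0.1548 0.1   ]
[[0.0,19.6,0.0,0.0,0.0,0.0],[0.0,19.6,0.0,0.0,0.0,0.0],[0.0,19.7,0.0,0.0,0.0,0.0],[0.0,19.6,0.0,0.0,0.0,0.0]] end [0.4367 0.1548 0.0215]
```

>>> {"api": "jog_arm", "payload": {
  "moves": [
    [0,-31,0,0,0,0],
    [0,-31,0,0,0,0],
    [0,-31,0,-0.003,0,0],
    [-15.2,0,-7.6,0,0.144,0],
    [-13.9,0,-9.7,0,0.144,0],
    [-12.4,0,-11.6,0,0.144,0],
    [-10.5,0,-13.3,0,0.144,0],
    [-8.5,0,-14.7,0,0.145,0],
    [-6.3,0,-15.7,0,0.145,0],
    [-4,0,-16.5,0,0.144,0],
    [-1.6,0,-16.9,0,0.145,0],
    [1,0,-17,0,0.144,0]
  ]
}}

```text
t: 6.6
tool_pos: [0.4341, 0.1555, 0.0974]
tool_rot: [-0.093, -2.174, 2.173]
contact_force: [-0.1, -0.2, -1.3]
opening: 0.0162
```

>>> {"api": "jog_arm", "payload": {
  "moves": [
    [0,0,0,0,0,0],
    [0,0,0,0,0,0],
    [0,0,0,0,0,0]
  ]
}}

```text
t: 6.9
tool_pos: [0.4348, 0.1544, 0.0977]
tool_rot: [-0.086, -2.178, 2.177]
contact_force: [-0.2, 0.2, -1.8]
opening: 0.0162
```

```bash
python3 -c "
from h import *
st()
snap('wrist','w4.png')
S=plan([.4367,.1548,.0215],-184.83,5)
"
```

```text
t 6.9 p [0.4348 0.1544 0.0977] th 175.2992443443794 tilt 0.003373772499078484 -0.0003665167847882576 F [-0.1659  0.1824 -1.8082] T [-0.0196  0.0233  0.0059] open 0.01622414729727472 q [ 0.179  -0.2269  2.106   0.0013  1.2657  1.8314]
[[-0.4,15.3,-0.1,0.0,0.0,0.001],[-0.4,15.2,-0.1,0.0,0.0,0.001],[-0.4,15.3,-0.1,0.0,0.001,0.0],[-0.4,15.2,-0.1,0.0,0.0,0.001],[-0.3,15.3,-0.2,0.0,0.001,0.0]] end [0.4367 0.1548 0.0215]
```

View pics/w4.png

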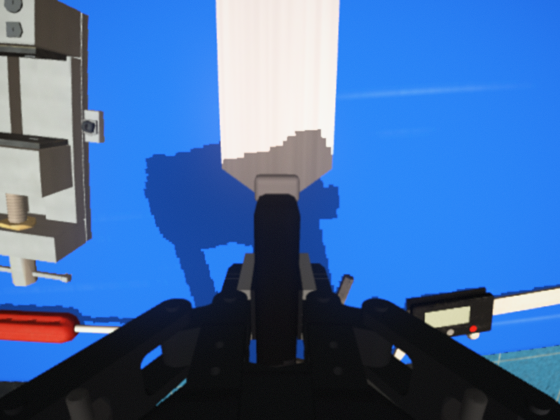

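>>> {"api": "jog_arm", "payload": {
  "moves": [
    [-0.4,15.2,-0.1,0,0,0],
    [-0.4,15.2,-0.1,0,0,0.003],
    [-0.4,15.2,-0.1,0,0.002,0],
    [-0.4,15.2,-0.1,0,0,0],
    [-0.4,15.2,-0.1,0,0,0],
    [0,0,0,0,0,0],
    [0,0,0,0,0,0],
    [0,0,0,0,0,0]
  ]
}}

```text
t: 7.75
tool_pos: [0.4378, 0.1553, 0.0231]
tool_rot: [-0.095, -2.18, 2.177]
contact_force: [0.3, 0.1, -2.3]
opening: 0.016
```

```bash
python3 -c "
from h import *
st()
snap('scene','s1.png')
im=cv2.imread('pics/s1.png')[120:330,150:370]
cv2.imwrite('pics/s1c.png',cv2.resize(im,None,fx=2.7,fy=2.7))
S=plan([.5613,.1442,.0215],-184.83,10)
"
```

```text
t 7.75 p [0.4378 0.1553 0.0231] th 175.11101299921745 tilt -0.001816393348311622 -0.0012422938773469633 F [ 0.2961  0.1473 -2.2727] T [0.0102 0.0709 0.0161] open 0.016049385969129498 q [ 0.18   -0.1032  2.14    0.0008  1.1026  1.8358]
[[-12.4,0.2,0.1,0.0,0.0,0.0],[-12.4,0.2,0.1,0.0,0.0,0.0],[-12.4,0.2,0.0,0.0,0.0,0.0],[-12.4,0.2,0.1,0.0,0.0,0.0],[-12.4,0.2,0.0,0.0,0.0,0.0],[-12.4,0.2,0.1,0.0,0.0,0.0],[-12.4,0.2,0.0,0.0,0.0,-0.001],[-12.4,0.2,0.1,0.0,0.0,0.0],[-12.4,0.1,0.0,0.001,-0.001,-0.001],[-12.4,0.2,0.1,0.0,0.0,0.0]] end [0.5613 0.1442 0.0215]
```

View pics/s1c.png

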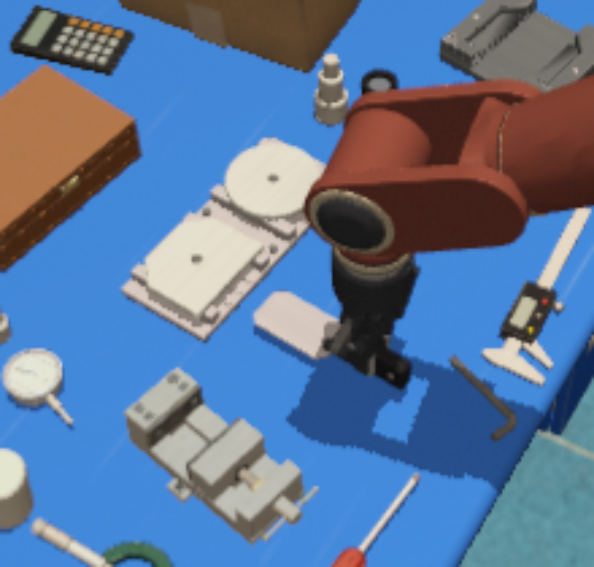

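>>> {"api": "jog_arm", "payload": {
  "moves": [
    [-12.4,0.2,0,0,0,0],
    [-12.4,0.2,0,0,0,0],
    [-12.4,0.2,0,0,0,0],
    [-12.4,0.2,0,0,0,0],
    [-12.4,0.2,0,0,0,0],
    [0,0,0,0,0,0]
  ]
}}

```text
t: 8.4
tool_pos: [0.5008, 0.1499, 0.0214]
tool_rot: [-0.095, -2.179, 2.177]
contact_force: [-0.5, 0.3, -0.8]
opening: 0.0162
```

>>> {"api": "jog_arm", "payload": {
  "moves": [
    [-12.4,0.2,0,0,0,0],
    [-12.4,0,0,0,0,0],
    [-12.4,0,0.1,0,0,0],
    [-8,0,0.1,0,0,0],
    [-6,0,0.1,0,0,0],
    [0,0,0,0,0,0],
    [0,0,0,0,0,0]
  ]
}}

```text
t: 9.1
tool_pos: [0.5494, 0.1454, 0.0206]
tool_rot: [-0.092, -2.178, 2.177]
contact_force: [-0.0, -0.3, -0.4]
opening: 0.0161
```

```bash
python3 -c "
from h import *
st()
im,c=snap('wrist','w5.png')
"
```

```text
t 9.1 p [0.5494 0.1454 0.0206] th 175.1161187177652 tilt 0.0005896838646350863 -0.0007366050895532872 F [-0.0045 -0.278  -0.4181] T [ 0.0022  0.0339 -0.0061] open 0.01606541068004775 q [0.1274 0.1456 1.8917 0.0009 1.1048 1.783 ]
```

View pics/w5.png

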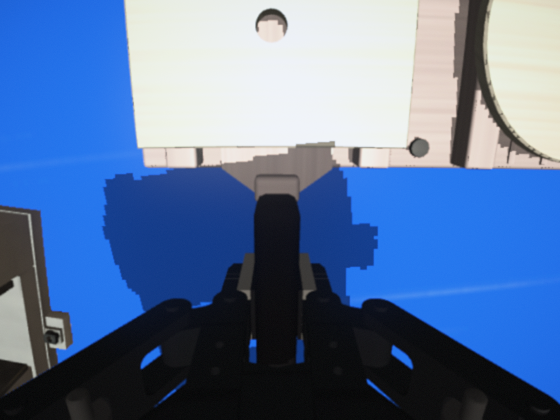

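```bash
cat > t.py <<'E'
from h import *
def tooler():
    o=ctrl.get_obs(); c=cam('wrist',o); M=R.from_rotvec(o['tool_rot']).as_matrix()
    return lambda px,z:(ray(px,c,z)-o['tool_pos'])@M*1000
E
python3 - <<'E'
from t import *
T=tooler()
print('front',T([(138,148.5),(411,146)],.032)); print('bore',T([(271.5,25)],.032));print('sides L',T([(125,2),(137,146)],.032),'R',T([(419,2),(411,145)],.032))
print('handle front',T([(276,195)],.048), 'blade-hidden plate front',T([(145,165),(460,167)],.010))
E
```

```text
front [[-59.0595 -11.4158 -56.0896]
 [-60.0956 -11.4931  54.874 ]]
bore [[-104.288   -11.483    -1.5788]]
sides L [[-113.4468  -11.4515  -55.9458]
 [ -60.0722  -11.4162  -56.3953]] R [[-113.3117  -11.5266   53.0093]
 [ -60.497   -11.4933   54.8305]]
handle front [[-43.4432 -27.4444   0.1074]] blade-hidden plate front [[-49.0145  10.5955 -62.9294]
 [-48.3834  10.4906  89.7288]]
```

>>> {"api": "jog_arm", "payload": {
  "moves": [
    [-5,0,0,0,0,0],
    [-5.5,0,0,0,0,0],
    [0,0,0,0,0,0],
    [0,-2,0,0,0,0],
    [0,-2,0,0,0,0],
    [0,-2,0,0,0,0],
    [0,-2,0,0,0,0],
    [0,-2,0,0,0,0],
    [0,-2,0,0,0,0],
    [0,0,0,0,0,0],
    [0,0,0,0,0,0]
  ]
}}

```text
t: 10.25
tool_pos: [0.56, 0.1445, 0.0327]
tool_rot: [-0.093, -2.179, 2.177]
contact_force: [0.8, -0.7, -3.4]
opening: 0.0162
```

```bash
python3 -c "
from h import *
st()
im,c=snap('wrist','w6.png')
"
```

```text
t 10.25 p [0.56   0.1445 0.0327] th 175.11668175901758 tilt 0.00019677622794865568 -0.0007677083767592702 F [ 0.8103 -0.7079 -3.4111] T [0.0443 0.2415 0.0081] open 0.016198270972765615 q [0.1235 0.1488 1.8641 0.0009 1.1286 1.7792]
```

```bash
cat >> h.py <<'E'
def splan(pos,th,dth,n,start=None):
    """S-curve version of plan: total yaw dth (deg) signed, ends at heading th"""
    o=ctrl.get_obs(); p=np.array(o['tool_pos']);Q=R.from_rotvec(o['tool_rot'])
    if start is not None: p,Q=start
    p0=p.copy(); s=np.linspace(0,1,n+1); f=s*s*(3-2*s)
    D=np.array(pos)-p0; rows=[]
    t=np.radians(th-dth)
    for i in range(n):
        a=np.radians(th-dth*(1-f[i+1]))
        x=np.array([np.cos(a),np.sin(a),0]);y=np.array([0,0,-1.]);G=R.from_matrix(np.c_[x,y,np.cross(x,y)])
        d=np.round(Q.as_matrix().T@(p0+D*f[i+1]-p)*1000,1); w=np.round((Q.inv()*G).as_rotvec(),3)
        rows.append([float(v)+0. for v in np.r_[d,w]])
        p=p+Q.as_matrix()@d/1000;Q=Q*R.from_rotvec(w)
    for i in range(0,n,12): print(str(rows[i:i+12]).replace(' ',''))
    print('end',p); return p,Q
E
python3 -c "
from h import *
S=splan([.56,.1445,.15],-184.88,0,12)
S=splan([.513,-.235,.15],-279.9,-95.02,36,S)
"
```

```text
[[0.0,-2.3,0.0,0.001,0.0,0.0],[0.0,-6.4,0.0,0.0,0.0,0.0],[0.0,-9.6,0.0,0.0,0.0,0.0],[0.0,-12.1,0.0,0.0,0.0,0.0],[0.0,-13.7,0.0,0.0,0.0,0.0],[0.0,-14.6,0.0,0.0,0.0,0.0],[0.0,-14.5,0.0,0.0,0.0,0.0],[0.0,-13.7,0.0,0.0,0.0,0.0],[0.0,-12.1,0.0,0.0,0.0,0.0],[0.0,-9.7,0.0,0.0,0.0,0.0],[0.0,-6.3,0.0,0.0,0.0,0.0],[0.0,-2.4,0.0,0.0,0.0,0.0]]
end [0.56   0.1445 0.15  ]
[[0.0,0.0,0.9,0.0,0.004,0.0],[0.1,0.0,2.5,0.0,0.011,0.0],[0.1,0.0,4.1,0.0,0.018,0.0],[0.0,0.0,5.6,0.0,0.024,0.0],[-0.1,0.0,7.0,0.0,0.03,0.0],[-0.4,0.0,8.2,0.0,0.036,0.0],[-0.8,0.0,9.4,0.0,0.041,0.0],[-1.3,0.0,10.4,0.0,0.045,0.0],[-2.0,0.0,11.4,0.0,0.05,0.0],[-2.7,0.0,12.0,0.0,0.054,0.0],[-3.6,0.0,12.7,0.0,0.057,0.0],[-4.5,0.0,13.1,0.0,0.06,0.0]]
[[-5.5,0.0,13.4,0.0,0.063,0.0],[-6.6,0.0,13.4,0.0,0.064,0.0],[-7.6,0.1,13.3,0.0,0.067,0.0],[-8.6,0.0,13.0,0.0,0.068,0.0],[-9.6,0.0,12.6,0.0,0.068,0.0],[-10.5,0.0,11.9,0.0,0.069,0.0],[-11.4,0.0,11.2,0.0,0.069,0.0],[-12.0,0.0,10.3,0.0,0.069,0.0],[-12.5,0.0,9.4,0.0,0.068,0.0],[-12.8,0.0,8.3,0.0,0.066,0.0],[-13.1,0.0,7.2,0.0,0.065,0.0],[-13.0,0.0,6.2,0.0,0.062,0.0]]
[[-12.9,0.0,5.2,0.0,0.06,0.0],[-12.5,0.0,4.1,0.0,0.058,0.0],[-12.0,0.0,3.2,0.0,0.053,0.0],[-11.2,0.0,2.4,0.0,0.05,0.0],[-10.4,0.0,1.7,0.0,0.046,0.0],[-9.3,0.0,1.1,0.0,0.041,0.0],[-8.3,0.0,0.6,0.0,0.035,0.0],[-6.9,0.0,0.2,0.0,0.03,0.0],[-5.6,0.0,0.1,0.0,0.025,0.0],[-4.1,0.0,-0.1,0.0,0.018,0.0],[-2.6,0.0,-0.1,0.0,0.011,0.0],[-0.8,0.0,0.0,0.0,0.003,0.0]]
end [ 0.513 -0.235  0.15 ]
```

>>> {"api": "jog_arm", "payload": {
  "moves": [
    [0,-2.3,0,0,0,0],
    [0,-6.4,0,0,0,0],
    [0,-9.6,0,0,0,0],
    [0,-12,0,0,0,0],
    [0,-13.7,0,0,0,0],
    [0,-14.5,0,0,0,0],
    [0,-14.5,0,0,0,0],
    [0,-13.7,0,0,0,0],
    [0,-12,0,0,0,0],
    [0,-9.6,0,0,0,0],
    [0,-6.4,0,0,0,0],
    [0,-2.3,0,0,0,0]
  ]
}}

```text
t: 11.5
tool_pos: [0.5604, 0.1445, 0.1506]
tool_rot: [-0.094, -2.179, 2.177]
contact_force: [0.3, -0.6, -2.8]
opening: 0.0164
```

>>> {"api": "jog_arm", "payload": {
  "moves": [
    [0,0,0.9,0,0.004,0],
    [0.1,0,2.5,0,0.011,0],
    [0.1,0,4.1,0,0.018,0],
    [0,0,5.6,0,0.024,0],
    [-0.1,0,7,0,0.03,0],
    [-0.4,0,8.2,0,0.036,0],
    [-0.8,0,9.4,0,0.041,0],
    [-1.3,0,10.4,0,0.045,0],
    [-2,0,11.4,0,0.05,0],
    [-2.7,0,12,0,0.054,0],
    [-3.6,0,12.7,0,0.057,0],
    [-4.5,0,13.1,0,0.06,0]
  ]
}}

```text
t: 12.7
tool_pos: [0.5478, 0.0449, 0.1498]
tool_rot: [-0.513, -1.93, 1.928]
contact_force: [0.1, 0.5, -3.4]
opening: 0.0162
```

>>> {"api": "jog_arm", "payload": {
  "moves": [
    [-5.5,0,13.4,0,0.063,0],
    [-6.6,0,13.4,0,0.064,0],
    [-7.6,0,13.3,0,0.067,0],
    [-8.6,0,13,0,0.068,0],
    [-9.6,0,12.6,0,0.068,0],
    [-10.5,0,11.9,0,0.069,0],
    [-11.4,0,11.2,0,0.069,0],
    [-12,0,10.3,0,0.069,0],
    [-12.5,0,9.4,0,0.068,0],
    [-12.8,0,8.3,0,0.066,0],
    [-13,0,7.2,0,0.065,0],
    [-13,0,6.2,0,0.062,0]
  ]
}}

```text
t: 13.9
tool_pos: [0.525, -0.1378, 0.1497]
tool_rot: [-1.079, -1.393, 1.392]
contact_force: [-0.7, -0.1, -3.8]
opening: 0.0162
```

>>> {"api": "jog_arm", "payload": {
  "moves": [
    [-13,0,5.2,0,0.06,0],
    [-12.5,0,4.1,0,0.058,0],
    [-12,0,3.2,0,0.053,0],
    [-11.2,0,2.4,0,0.05,0],
    [-10.4,0,1.7,0,0.046,0],
    [-9.3,0,1.1,0,0.041,0],
    [-8.3,0,0.6,0,0.035,0],
    [-6.9,0,0.2,0,0.03,0],
    [-5.6,0,0,0,0.025,0],
    [-4,0,0,0,0.018,0],
    [-2.6,0,0,0,0.011,0],
    [-0.8,0,0,0,0.003,0]
  ]
}}

```text
t: 15.1
tool_pos: [0.513, -0.235, 0.1495]
tool_rot: [-1.285, -1.081, 1.08]
contact_force: [-0.7, 0.4, -3.6]
opening: 0.0161
```

>>> {"api": "jog_arm", "payload": {
  "moves": [
    [0,0,0,0,0,0],
    [0,0,0,0,0,0]
  ]
}}

```text
t: 15.3
tool_pos: [0.5131, -0.2347, 0.1495]
tool_rot: [-1.285, -1.082, 1.081]
contact_force: [-0.2, 1.2, -4.8]
opening: 0.0164
```

```bash
python3 -c "
from h import *
st()
im,c=snap('wrist','w7.png')
"
```

```text
t 15.3 p [ 0.5131 -0.2347  0.1495] th 80.13888722787435 tilt 0.0009792931835837515 -2.8369071927158984e-06 F [-0.2041  1.2005 -4.8492] T [ 0.233  -0.0301  0.0047] open 0.01635898561109605 q [-0.5614 -0.0268  1.8329  0.0009  1.3358  2.7521]
```

View pics/w7.png

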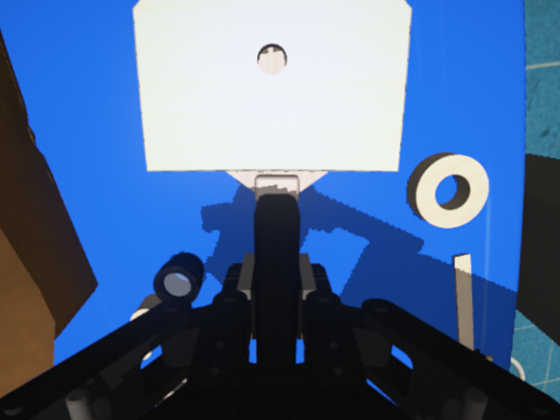

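```bash
cat > b.py <<'E'
from t import *
im=cv2.imread('pics/w7.png'); hsv=cv2.cvtColor(im,cv2.COLOR_BGR2HSV); T=tooler(); o=ctrl.get_obs()
z=o['tool_pos'][2]+.0046
m=hsv[...,1]<90
def sub(line):  # subpixel transition index via profile of saturation
    s=line.astype(float); return s
L=[];Rr=[];F=[]
S=hsv[...,1].astype(float)
def cross(v):  # first crossing of 100, linear
    i=np.where((v[:-1]<100)!=(v[1:]<100))[0][0]; return i+(100-v[i])/(v[i+1]-v[i])
for y in range(20,160,5):
    L.append((200-cross(S[y,200::-1]),y)); Rr.append((350+cross(S[y,350:]),y))
for x in list(range(155,215,5))+list(range(345,396,5)): F.append((x,140+cross(S[140:,x])))
def fit(P,ax):
    W=T(P,z)[:,[0,2]]; a,b=W[:,ax],W[:,1-ax]; k=np.polyfit(a,b,1); r=b-np.polyval(k,a); g=abs(r)<2*r.std()+.05; k=np.polyfit(a[g],b[g],1); return k,(b-np.polyval(k,a))[g].std()
kl,kr,kf=fit(L,0),fit(Rr,0),fit(F,1); print('L',kl,'R',kr,'F',kf)
# bore
print('width at x=-100:',np.polyval(kr[0],-100)-np.polyval(kl[0],-100),'centre z at -95:',(np.polyval(kr[0],-95)+np.polyval(kl[0],-95))/2)
print('front x at z=0',kf[0][1],'-> centre x',kf[0][1]-45)
g=hsv[...,2]; print('bore',T([(272,58.5)],z), 'corners',T([(148,171),(401,171)],z), 'handle',T([(276,195)],o['tool_pos'][2]+.0276))
E
python3 b.py
```

```text
L (array([ -0.0035, -55.9122]), np.float64(0.03837052705340008)) R (array([ 0.0014, 53.7804]), np.float64(0.05152018150337506)) F (array([  0.001, -49.653]), np.float64(0.046525018354555726))
width at x=-100: 109.20802713728162 centre z at -95: -0.9675832594763634
front x at z=0 -49.65297898313958 -> centre x -94.65297898313958
bore [[-94.6721  -4.6875  -0.8474]] corners [[-49.7164  -4.6449 -54.9442]
 [-49.7343  -4.647   55.1232]] handle [[-44.544  -27.6412   0.7488]]
```

```bash
cat > tgt.py <<'E'
from h import *
def tgt(gc,gyaw,bx=-94.65,bz=-.95,byaw=0.):
    t=np.radians(gyaw+180-byaw); xt=np.array([np.cos(t),np.sin(t)]); zt=np.array([-np.sin(t),np.cos(t)])
    return (np.array(gc)*1000-bx*xt-bz*zt)/1000, np.degrees(t)
E
python3 -c "
from tgt import *
p,th=tgt((.4974,-.3295),-99.9);print(p,th)
M=R.from_rotvec(ctrl.get_obs()['tool_rot']).as_matrix();print(M)
o=ctrl.get_obs();d=th-80.139
splan([p[0],p[1],.0434],th,th-80.139,12)"
```

```text
[ 0.5127 -0.2361] 80.1
[[ 0.1712  0.0002 -0.9852]
 [ 0.9852  0.0009  0.1712]
 [ 0.0009 -1.     -0.    ]]
[[0.0,2.1,0.0,0.0,0.0,0.001],[-0.1,5.8,0.0,0.0,0.0,0.0],[-0.1,8.7,0.0,0.0,0.0,0.0],[-0.2,10.9,0.0,0.0,0.0,0.0],[-0.1,12.4,0.0,0.0,0.0,0.0],[-0.2,13.2,0.0,0.0,0.0,0.0],[-0.2,13.1,0.1,0.0,0.0,0.0],[-0.2,12.4,0.0,0.0,0.001,0.0],[-0.1,10.9,0.0,0.0,0.0,0.0],[-0.1,8.7,0.0,0.0,0.0,0.0],[-0.1,5.8,0.0,0.0,0.0,0.0],[0.0,2.1,0.0,0.0,0.0,0.0]]
end [ 0.5127 -0.2361  0.0434]
```

>>> {"api": "jog_arm", "payload": {
  "moves": [
    [0,2.1,0,0,0,0],
    [-0.1,5.8,0,0,0,0],
    [-0.1,8.7,0,0,0,0],
    [-0.2,10.9,0,0,0,0],
    [-0.1,12.4,0,0,0,0],
    [-0.2,13.1,0,0,0,0],
    [-0.2,13.1,0,0,0,0],
    [-0.2,12.4,0,0,0,0],
    [-0.1,10.9,0,0,0,0],
    [-0.1,8.7,0,0,0,0],
    [-0.1,5.8,0,0,0,0],
    [0,2.1,0,0,0,0]
  ]
}}

```text
t: 16.55
tool_pos: [0.5126, -0.2361, 0.0428]
tool_rot: [-1.284, -1.081, 1.081]
contact_force: [-0.2, -0.0, -4.3]
opening: 0.0162
```

>>> {"api": "jog_arm", "payload": {
  "moves": [
    [0,0,0,0,0,0],
    [0,0,0,0,0,0]
  ]
}}

```text
t: 16.75
tool_pos: [0.5133, -0.2365, 0.0441]
tool_rot: [-1.286, -1.082, 1.081]
contact_force: [0.8, 0.1, -3.1]
opening: 0.016
```

```bash
python3 -c "
from h import *
st()
im,c=snap('wrist','w8.png')
"
```

```text
t 16.75 p [ 0.5133 -0.2365  0.0441] th 80.1215006488824 tilt 0.00035807311937935404 -0.0011409366141467148 F [ 0.8013  0.1249 -3.0904] T [ 0.2262 -0.0317  0.0089] open 0.015994396711733236 q [-0.5639  0.1026  1.8929  0.0008  1.1451  2.7498]
```

View pics/w8.png

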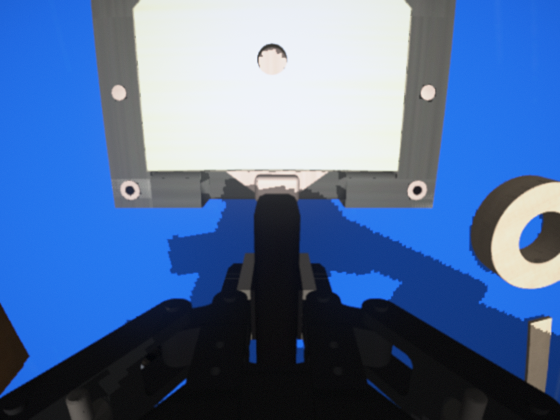

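```bash
cat > s.py <<'E'
from t import *
import sys
T=tooler(); im=cv2.imread('pics/'+sys.argv[1]); g=cv2.cvtColor(im,cv2.COLOR_BGR2GRAY)
P=[]
for x,y in [(119,93),(428,93),(130,190),(418,190)]:
    r=14; w=(g[y-r:y+r,x-r:x+r]>125).astype(np.uint8); n,l,s,ce=cv2.connectedComponentsWithStats(w)
    k=1+np.argmax(s[1:,4]); ct=cv2.findContours((l==k).astype(np.uint8),cv2.RETR_EXTERNAL,cv2.CHAIN_APPROX_NONE)[0][0]
    (cx,cy),rr=cv2.minEnclosingCircle(ct); P.append((x-r+cx,y-r+cy)); print(P[-1],rr)
W=T(P,.032)[:,[0,2]];print(W)
print('mid near',(W[2]+W[3])/2,'mid centre',(W[0]+W[1])/2,'yaw deg',[np.degrees(np.arctan2(W[i+1][0]-W[i][0],W[i+1][1]-W[i][1])) for i in (0,2)])
print('gauge centre x from near', (W[2]+W[3])[0]/2-56,' z from all',W[:,1].mean())
v=(g[60:165:8]>150)
o=ctrl.get_obs();z=o['tool_pos'][2]+.0046
L=[];Q=[]
for y in range(40,160,6):
    a=np.where(g[y]>170)[0]; a=a[(a>100+30)&(a<420)]; L.append((a.min()-.5,y));Q.append((a.max()+.5,y))
l=T(L,z)[:,[0,2]];q=T(Q,z)[:,[0,2]]
kl=np.polyfit(l[:,0],l[:,1],1);kq=np.polyfit(q[:,0],q[:,1],1);print('L',kl,'R',kq,'mid at -95',(np.polyval(kl,-95)+np.polyval(kq,-95))/2)
F=[(x,120+np.where(g[120:200,x]<130)[0][0]-.5) for x in list(range(155,215,5))+list(range(345,396,5))]
f=T(F,z)[:,[0,2]];print('front',np.polyfit(f[:,1],f[:,0],1))
E
python3 s.py w8.png
```

```text
(118.31081104278564, 92.12162208557129) 8.324796676635742
(428.0833330154419, 92.30555534362793) 8.289335250854492
(130.32692337036133, 188.0) 15.543808937072754
(417.0, 190.0) 10.816754341125488
[[-83.887  -72.2299]
 [-83.7724  70.9794]
 [-38.4183 -71.7141]
 [-37.4634  70.887 ]]
mid near [-37.9409  -0.4136] mid centre [-83.8297  -0.6252] yaw deg [np.float64(0.045852902469580806), np.float64(0.3836623607450248)]
gauge centre x from near -93.94088018347443  z from all -0.5193926164725013
L [ -0.0053 -55.9844] R [ 0.0029 53.7516] mid at -95 -1.0022391417212582
front [  0.0006 -49.7373]
```

>>> {"api": "jog_arm", "payload": {
  "moves": [
    [0.6,0,0.2,0,0,0],
    [0.6,0,0.3,0,0,0],
    [0,1.5,0,0,0,0],
    [0,1.5,0,0,0,0],
    [0,1.5,0,0,0,0],
    [0,1.5,0,0,0,0],
    [0,1.5,0,0,0,0],
    [0,1.5,0,0,0,0],
    [0,1.5,0,0,0,0],
    [0,0,0,0,0,0],
    [0,0,0,0,0,0]
  ]
}}

```text
t: 17.9
tool_pos: [0.5125, -0.235, 0.033]
tool_rot: [-1.285, -1.082, 1.081]
contact_force: [0.6, -0.3, -3.3]
opening: 0.0164
```

```bash
python3 -c "
from h import *
st()
im,c=snap('wrist','w9.png')
"; python3 s.py w9.png
```

```text
t 17.9 p [ 0.5125 -0.235   0.033 ] th 80.1211104290567 tilt 0.0008350641428141459 1.8378346206215923e-05 F [ 0.6179 -0.2605 -3.2753] T [ 0.2603 -0.0427 -0.0089] open 0.016404237151702902 q [-0.5622  0.1169  1.8991  0.0008  1.1259  2.7514]
(105.0, 87.5) 8.500100135803223
(436.884614944458, 86.73076915740967) 8.758021354675293
(127.5, 192.0) 15.913930892944336
(417.5, 192.0) 17.414173126220703
[[-85.1507 -72.6303]
 [-85.3818  69.5841]
 [-39.0302 -68.0416]
 [-39.052   66.2167]]
mid near [-39.0411  -0.9125] mid centre [-85.2663  -1.5231] yaw deg [np.float64(-0.0931096567380077), np.float64(-0.009316071243427466)]
gauge centre x from near -95.04110050348764  z from all -1.2178032293113183
L [ -0.004  -55.7735] R [ 0.005  53.8246] mid at -95 -1.0223198517141618
front [ -0.0005 -49.7617]
```

>>> {"api": "jog_arm", "payload": {
  "moves": [
    [0,1.5,0,0,0,0],
    [0,1.5,0,0,0,0],
    [0,1.5,0,0,0,0],
    [0,1.5,0,0,0,0],
    [0,1.5,0,0,0,0],
    [0,1.5,0,0,0,0],
    [0,1.5,0,0,0,0],
    [0,1,0,0,0,0],
    [0,0,0,0,0,0],
    [0,0,0,0,0,0]
  ]
}}

```text
t: 18.95
tool_pos: [0.5125, -0.235, 0.0215]
tool_rot: [-1.285, -1.082, 1.081]
contact_force: [0.4, 0.4, -1.4]
opening: 0.0165
```

```bash
python3 -c "
from h import *
st()
im,c=snap('wrist','w10.png')
"; sed -i "s/z=o\['tool_pos'\]\[2\]+.0046/z=float(sys.argv[2]) if len(sys.argv)>2 else o['tool_pos'][2]+.0046/" s.py; python3 s.py w10.png .032
```

```text
t 18.95 p [ 0.5125 -0.235   0.0215] th 80.12192794046464 tilt 0.0007965729728145465 -4.964878971758235e-05 F [ 0.4397  0.3728 -1.4455] T [ 0.0574 -0.0194  0.0229] open 0.01646949562506201 q [-0.5622  0.1343  1.9025  0.0008  1.105   2.7514]
(132.0, 83.0) 4.000100135803223Traceback (most recent call last):
  File "s.py", line 7, in <module>
    k=1+np.argmax(s[1:,4]); ct=cv2.findContours((l==k).astype(np.uint8),cv2.RETR_EXTERNAL,cv2.CHAIN_APPROX_NONE)[0][0]
        ~~~~~~~~~^^^^^^^^^
    return _wrapfunc(a, 'argmax', axis=axis, out=out, **kwds)
    return bound(*args, **kwds)
ValueError: attempt to get argmax of an empty sequence
```

```bash
cat > f.py <<'E'
from t import *
import sys
T=tooler(); im=cv2.imread('pics/'+sys.argv[1]); g=cv2.cvtColor(im,cv2.COLOR_BGR2GRAY); z=.032
L=[];Q=[]
for y in range(30,150,6):
    x=272
    a=x
    bad=np.where(g[y,:x][::-1]<150)[0]; bad=bad[bad>40]; L.append((x-bad[0]-.5,y))
    bad=np.where(g[y,x:]<150)[0]; bad=bad[bad>40]; Q.append((x+bad[0]-.5,y))
l=T(L,z)[:,[0,2]];q=T(Q,z)[:,[0,2]]
kl=np.polyfit(l[:,0],l[:,1],1);kq=np.polyfit(q[:,0],q[:,1],1)
print('L',kl,'R',kq,'width',np.polyval(kq,-95)-np.polyval(kl,-95),'mid',(np.polyval(kl,-95)+np.polyval(kq,-95))/2)
F=[(x,120+np.where(g[120:230,x]<130)[0][0]-.5) for x in list(range(155,215,5))+list(range(345,396,5))]
f=T(F,z)[:,[0,2]];print('front',np.polyfit(f[:,1],f[:,0],1)); print(L[:3],Q[:3],F[:3],F[-3:])
E
python3 f.py w10.png; python3 -c "
from h import *
print('w10 bright comps')
g=cv2.cvtColor(cv2.imread('pics/w10.png'),cv2.COLOR_BGR2GRAY)
n,l,s,ce=cv2.connectedComponentsWithStats((g>115).astype(np.uint8))
for i in range(1,n):
    if 40<s[i,4]<900 and s[i,1]<260: print(s[i],ce[i])"
```

```text
L [ -0.0009 -55.683 ] R [ 0.0028 54.004 ] width 109.33412130897491 mid -0.9270836944467398
front [  0.0006 -49.6009]
[(np.float64(127.5), 30), (np.float64(127.5), 36), (np.float64(128.5), 42)] [(np.float64(415.5), 30), (np.float64(415.5), 36), (np.float64(415.5), 42)] [(155, np.float64(173.5)), (160, np.float64(173.5)), (165, np.float64(173.5))] [(385, np.float64(173.5)), (390, np.float64(173.5)), (395, np.float64(173.5))]
w10 bright comps
[ 81  76  17  20 269] [88.9442 85.2379]
[442  76  18  19 268] [450.8657  84.8433]
[ 93 179  39  42 835] [113.7988 203.8515]
[356 185  27   5  80] [366.5875 186.85  ]
```

>>> {"api": "jog_arm", "payload": {
  "moves": [
    [4,0,0,0,0,0],
    [8,0,0,0,0,0],
    [12,0,0,0,0,0],
    [12,0,0,0,0,0],
    [12,0,0,0,0,0],
    [12,0,0,0,0,0],
    [12,0,0,0,0,0],
    [12,0,0,0,0,0],
    [12,0,0,0,0,0],
    [12,0,0,0,0,0],
    [12,0,0,0,0,0],
    [12,0,0,0,0,0]
  ]
}}

```text
t: 20.2
tool_pos: [0.5353, -0.1039, 0.0216]
tool_rot: [-1.285, -1.082, 1.081]
contact_force: [0.2, -0.2, -2.3]
opening: 0.0164
```

>>> {"api": "jog_arm", "payload": {
  "moves": [
    [10,0,0,0,0,0],
    [0,0,0,0,0,0],
    [0,0,0,0,0,0]
  ]
}}

```text
t: 20.5
tool_pos: [0.5369, -0.0949, 0.0216]
tool_rot: [-1.285, -1.082, 1.081]
contact_force: [-0.5, -0.4, -2.0]
opening: 0.0163
```

```bash
python3 -c "
from h import *
st()
im,c=snap('wrist','w11.png')
"
```

```text
t 20.5 p [ 0.5369 -0.0949  0.0216] th 80.15646661374738 tilt 0.0004927812080686711 -8.521068792705089e-05 F [-0.4884 -0.3788 -2.0422] T [-0.0063 -0.0906  0.0611] open 0.016260134410538918 q [-0.3118  0.0931  1.9474  0.0006  1.101   3.0014]
```

Lower 15 mm to the table, release.

>>> {"api": "jog_arm", "payload": {
  "moves": [
    [0,3,0,0,0,0],
    [0,4,0,0,0,0],
    [0,4,0,0,0,0],
    [0,2,0,0,0,0],
    [0,1,0,0,0,0],
    [0,0.7,0,0,0,0],
    [0,0,0,0,0,0],
    [0,0,0,0,0,0]
  ]
}}

```text
t: 21.35
tool_pos: [0.537, -0.0951, 0.0071]
tool_rot: [-1.286, -1.082, 1.081]
contact_force: [1.1, 0.5, -2.1]
opening: 0.0165
```

```bash
python3 -c "
from h import *
st()"
```

```text
t 21.35 p [ 0.537  -0.0951  0.0071] th 80.12420114939994 tilt 0.0007890662665052672 -0.00036096310138666876 F [ 1.1189  0.5046 -2.0753] T [ 0.0382  0.0155 -0.0191] open 0.016488072580205206 q [-0.3121  0.1169  1.9509  0.0009  1.0736  3.0014]
```

>>> {"api": "jog_arm", "payload": {
  "moves": [
    [0,0.6,0,0,0,0],
    [0,0.5,0,0,0,0],
    [0,0,0,0,0,0],
    [0,0,0,0,0,0]
  ]
}}

```text
t: 21.75
tool_pos: [0.5372, -0.0951, 0.0064]
tool_rot: [-1.286, -1.082, 1.081]
contact_force: [-1.7, 0.0, 3.5]
opening: 0.0166
```

>>> {"api": "jog_arm", "payload": {
  "moves": [
    [0,0,0,0,0,0],
    [0,0,0,0,0,0],
    [0,0,0,0,0,0],
    [0,0,0,0,0,0],
    [0,0,0,0,0,0],
    [0,0,0,0,0,0]
  ],
  "grip": 60
}}

```text
t: 22.35
tool_pos: [0.5369, -0.095, 0.0058]
tool_rot: [-1.285, -1.082, 1.081]
contact_force: [0.5, -0.1, -0.1]
opening: 0.06
```

>>> {"api": "jog_arm", "payload": {
  "moves": [
    [0,-5,0,0,0,0],
    [0,-10,0,0,0,0],
    [0,-20,0,0,0,0],
    [0,-30,0,0,0,0],
    [0,-30,0,0,0,0],
    [0,-35,0,0,0,0],
    [0,-35,0,0,0,0],
    [0,-30,0,0,0,0],
    [0,-20,0,0,0,0],
    [0,-10,0,0,0,0],
    [0,0,0,0,0,0],
    [0,0,0,0,0,0]
  ]
}}

```text
t: 23.55
tool_pos: [0.5363, -0.0951, 0.2299]
tool_rot: [-1.284, -1.081, 1.081]
contact_force: [-0.7, -0.1, -0.8]
opening: 0.0598
```

```bash
python3 - <<'E'
from t import *
o=st(); im,c=snap('wrist','w12.png'); snap('top','top1.png'); snap('scene','scene1.png')
hsv=cv2.cvtColor(im,cv2.COLOR_BGR2HSV)
# project expected features, sample
gx=np.array([-.172,-.985]); print('gauge px',proj([.4974,-.3295,.032],c),'lifter tip px',proj([.537-.172*.134,-.0951-.985*.134,.003],c))
nb=(hsv[...,1]<120)&(hsv[...,2]>140)
n,l,s,ce=cv2.connectedComponentsWithStats(nb.astype(np.uint8))
for i in range(1,n):
    if s[i,4]>300:
        ys,xs=np.where(l==i); 
        for z in (.003,.032):
            W=ray(np.c_[xs,ys],c,z)[:,:2]*1000; r=cv2.minAreaRect(W.astype(np.float32)); print(s[i],z,np.round(W.mean(0),1),np.round(np.r_[r[0],r[1],r[2]],1))
E
```

```text
t 23.55 p [ 0.5363 -0.0951  0.2299] th 80.12215783880666 tilt 0.001027019602912349 0.001326362380402013 F [-0.7341 -0.108  -0.7531] T [ 0.0102 -0.0273  0.0133] open 0.05984952477436563 q [-0.3125 -0.1379  1.8001  0.0008  1.4809  3.0014]
gauge px [[272.9277 -67.6517]] lifter tip px [[274.4674  55.5122]]
[ 396    2   64   71 2750] 0.003 [ 349.9 -220.6] [ 349.5 -220.1   69.9   69.8    9.4]
[ 396    2   64   71 2750] 0.032 [ 363.5 -216.4] [ 363.1 -215.9   64.5   64.4    9.4]
[493  19  67  12 313] 0.003 [ 237.3 -220.3] [ 235.9 -220.3   80.5    5.     0.2]
[493  19  67  12 313] 0.032 [ 259.8 -216.1] [ 258.5 -216.1   74.2    4.6    0.2]
[ 252   56   48   94 4104] 0.003 [ 520.8 -181.6] [ 521.4 -178.3   98.2   51.4   79.3]
[ 252   56   48   94 4104] 0.032 [ 521.  -180.4] [ 521.5 -177.4   90.5   47.4   79.3]
[ 433  106   25  108 1527] 0.003 [335.9 -86.2] [336.  -82.7  18.  127.1   3.5]
[ 433  106   25  108 1527] 0.032 [350.6 -92.5] [350.7 -89.3  16.6 117.1   3.5]
[177 109  23  24 427] 0.003 [ 620.6 -177.3] [ 620.3 -177.8   24.9   24.9   79.6]
[177 109  23  24 427] 0.032 [ 612.9 -176.5] [ 612.7 -176.9   22.9   23.    79.6]
[130 148  48  38 969] 0.003 [ 673.1 -132.5] [ 671.9 -129.9   58.6   41.8   27.8]
[130 148  48  38 969] 0.032 [ 661.4 -135.2] [ 660.3 -132.8   54.    38.5   27.8]
[ 155  220   76   22 1053] 0.003 [646.6 -50.7] [646.5 -50.9  19.6  93.7  85.5]
[ 155  220   76   22 1053] 0.032 [636.9 -59.8] [636.8 -60.   18.1  86.4  85.5]
[ 154  238  109  133 6609] 0.003 [637.1  49.7] [651.9  61.9 200.5 123.7  85.1]
[ 154  238  109  133 6609] 0.032 [628.2  32.7] [641.8  44.  184.8 114.   85.1]
[ 490  251   70  110 1021] 0.003 [220.3 153.8] [213.6 157.  102.2 176.1  16.6]
[ 490  251   70  110 1021] 0.032 [244.  128.6] [237.9 131.6  94.2 162.3  16.6]
[437 267  51  22 545] 0.003 [320.2  76.1] [317.5  71.5  68.1  30.5   3.9]
[437 267  51  22 545] 0.032 [336.2  57. ] [333.7  52.8  62.8  28.1   3.9]
```

>>> {"api": "jog_arm", "payload": {
  "moves": [
    [-8,0,0,0,0,0],
    [-18,0,0,0,0,0],
    [-25,0,0,0,0,0],
    [-30,0,0,0,0,0],
    [-25,0,0,0,0,0],
    [-15,0,0,0,0,0],
    [-8,0,0,0,0,0],
    [0,0,0,0,0,0],
    [0,0,0,0,0,0]
  ]
}}

```text
t: 24.6
tool_pos: [0.5148, -0.2218, 0.2305]
tool_rot: [-1.285, -1.082, 1.081]
contact_force: [0.2, 0.4, 0.2]
opening: 0.0602
```

```bash
python3 - <<'E'
from h import *
o=st(); im,c=snap('wrist','w13.png'); g=cv2.cvtColor(im,cv2.COLOR_BGR2GRAY)
cv2.imwrite('pics/w13c.png',im)
def info(mask,lo,hi):
    n,l,s,ce=cv2.connectedComponentsWithStats(mask.astype(np.uint8))
    for i in range(1,n):
        if lo<s[i,4]<hi:
            ct=max(cv2.findContours((l==i).astype(np.uint8),cv2.RETR_EXTERNAL,cv2.CHAIN_APPROX_NONE)[0],key=len).reshape(-1,2)
            W=ray(ct,c,.032)[:,:2]*1000; r=cv2.minAreaRect(W.astype(np.float32))
            if 380<r[0][0]<600 and r[0][1]<-230: print(s[i],np.round(np.r_[r[0],r[1],r[2]],2))
info(g>190,2000,60000); print('screws'); info(g>140,15,200)
E
```

```text
t 24.6 p [ 0.5148 -0.2218  0.2305] th 80.14569156480424 tilt 0.0013943706081973595 0.0002234560313642553 F [0.1537 0.4076 0.2004] T [ 0.0052 -0.0581 -0.0111] open 0.06024267934800999 q [-0.5401 -0.0999  1.7642  0.0012  1.478   2.7733]
[ 219   30  112   95 9629] [ 497.17 -328.37   88.91  109.56   80.15]
screws
[343  11  11  13  89] [ 418.34 -372.2     9.74   10.13   39.14]
[194  12  12  11  91] [ 558.12 -396.51    8.96   10.68   78.94]
[199  85   8   8  56] [ 569.65 -331.43    6.83    7.06   77.31]
[341  85   8   8  53] [ 429.59 -307.09    6.71    7.16   80.84]
[197 130  19  15 193] [ 576.92 -284.     14.3    19.32   79.74]
[332 130  20  14 182] [ 438.24 -260.45   13.26   19.8    80.52]
```

```bash
python3 -c "
from h import *
print(ctrl.finish_job())"
```

```text
the job is handed in; nothing more can be done
None
```

I picked up the clipped blank from below on the lifter, carried it level to the gauge, and lowered it at about 15 mm/s until it seated. I then drew the lifter out through the slot, laid it on the bare table and handed the job in at about 25 s. `finish_job` reports no verdict, so the results below are my own checks.

- **Blank in the gauge:** it sits about 0.9 mm from the gauge centre found from the screws, within about 0.1° of its heading. Its outline measures 88.9 × 109.6 mm at rim height, which fits a flush seat to within about 0.5 mm. The wrist load also dropped back to the lifter alone when the blank seated.
- **Lifter:** it lies flat on the table, with its tip about 30 mm clear of the gauge and the gripper well above it.
- **Bystanders:** the loupe, shaft and ring gauge measured close to their starting places in the last picture before the final check. I did not re-measure the screwdriver, micrometer or round blank, but I planned every path clear of them and saw no unexpected force.
- **Failed or weak checks:** the automatic screw finder gave bad values for some screws in the close views. I used the remaining screws there and confirmed the fit from a higher view. In an earlier wrist view, the lifter's lengthwise position came out about 3 mm different from the tip than from the handle, so I left a gap when sliding it under the blank.

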